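# Right the fallen capacitor under the hold-down bar

## Robot

A 7-joint arm with a two-finger parallel gripper is mounted at the origin on the work surface. World frame = base frame: x ahead of the robot, y to its left, z up, the work surface at z = 0. Lengths are in m, angles in rad, forces in N, time in s.
With the tool pointing down it reaches from about 0.425 to 0.925 m from the base axis. Payload 6.8 kg.
Tool frame: the origin (TCP) lies between the finger pads; the fingertips stand 22 mm ahead of it and the grasp point (between the pads) lies 3 mm ahead of it; z points along the fingers, y is the direction in which the jaws open and shut (so a half turn about z gives the same grasp; the last joint's range is limited). The gripper opens to 85 mm and grips with 20 to 120 N. Pads are 22 mm wide; open, the fingers measure 114 mm over their backs; the gripper's body (76 mm by 85 mm) begins 54 mm behind the grasp point. The pads swing forward as they close: fully open they stand 13 mm farther back than shut.
Start: joints at [-1.42, 0.477, 0.022, 1.555, -0.011, 1.109, -0.083], TCP at [0.173, 0.653, 0.231] pointing down, gripper open.
Joint ranges: [-2.96, 2.96], [-0.34, 2.1], [-1.41, 1.46], [0.24, 2.44], [-1.37, 4.51], [0.17, 1.92], [-2.96, 2.96]. Speed limits (rad/s): [2.39, 2.39, 3.14, 3.14, 3.14, 3.14, 3.14].

## Interface

Orientations are given as a unit quaternion [w, x, y, z].
In Python, from station import bot gives the robot as it stands. The module is installed in compiled form; this text tells all that it offers.
- The arm moves only by the tool drive_tool, never from a script. Its argument "series" is one flat list of numbers, 7 for each row, row after row: the opening, from -1 (shut) to 1 (fully open), then the shift along the tool's x, y, z in mm, then the turn, a rotation vector about the tool's x, y, z in rad. In form: [jaw, x, y, z, wx, wy, wz, jaw, x, y, z, wx, wy, wz, ...]. A call has 1 to 12 rows; each row shifts and turns the commanded pose from where the row before left it, along the tool's axes as they then stand; what a row does not reach is not made up. A row lasts 1/8 s, in which the tool goes at most 62.5 mm and 10.7 degrees, less where a joint would pass 70% of its speed; a pose out of reach is approached as far as the arm can. A call with a gripper value outside its range is refused whole. The fingers move at their own pace and stop on an object; "force" is the grip in N (left out, the last holds). Time passes only in rows, so rows that do not move let the fingers close. It gives the time, the measured TCP pose, the force and the opening at its end, in the units of the state.
- bot.get_obs(): the state, without advancing time (a new reading comes with each control period).
- bot.read_camera(name): name is "side" or "top"; returns a dict with "pixels" (480x640x3 uint8, blue, green, red), "camera_matrix" (3x3 intrinsics, pixels), "distortion" ([k1, k2, p1, p2, k3] as OpenCV has them; the pictures are not rectified), "rvec" (rotation vector, rad) and "tvec" (3), from world to camera coordinates, as OpenCV has them. Camera axes: x right, y down, z forward; pixel columns grow to the right and rows downward; lengths in m; the calibration is good to about 2 mm. A picture is of the moment at which its call begins. There is no depth.
- bot.hand_in(): hands the job in, once; it reports no verdict.
The state is a dict: "t": time; "q": joint angles; "joint_vel": joint speeds; "joint_torque": joint torques, N m; "eef_pos": TCP position; "tool_rot": TCP orientation; "contact_force": force on the tool from outside, world axes, zero at the start; "torque": the same for the moment, N m; "gripper_width": opening from 0.0 (shut) to 1.0 (fully open).
Only numpy, scipy, OpenCV 4.12 (cv2) and the standard library are available. Lean on these libraries where they do the work, as an engineer would, in place of code of your own. Each camera call takes 0.05 s, during which the arm holds its last target. There are 200 camera calls.

## Task

One of the big capacitors in the bank tray has fallen over under the hold-down bar. Lift the bar out of its two open brackets and set it aside, stand the fallen capacitor back up in its lane, terminals up, about midway between its two neighbours, setting it down gently rather than dropping it, then lay the bar back fully down in both brackets with its grip upwards. Do not shift or knock over the other capacitors, and leave everything else on the bench alone.

Things in the scene. Friction and masses are not known exactly. Their poses are not given: they have to be found in the camera images.
- tray: Fixed aluminium tray, plate 8 mm thick, x -60 to 120, y -248 to 193 mm. Origin: on the bench under the gap point; y along the lane, x across it (away from the robot at yaw 0). Front strip bare; on the rear strip (x > 65) stand a board, a terminal strip and two relays, up to 53 mm high. The bench in front of the tray (towards the robot) is clear for at least 130 mm.
- gap (a point): Point on the lane floor (8 mm above the bench) midway in the gap between near_cap and far_cap, where the fallen capacitor is to stand; axes as the tray's. The lane is 54 mm wide, x -27 to 27 mm, between two lips 4 mm thick and 5 mm high.
- seat (a point): Where the bar's origin lies when seated (tray x 0, y -27.5, z 116 mm); axes as the tray's. The brackets are two posts 180 mm either way along y from here, 50 mm wide (x), 12 mm thick (y), each with an open fork on top: slot 20 mm wide (x), its floor at the height of this point, sides 16 mm high and a flared mouth above, top 28 mm above this point.
- fallen: Fallen capacitor: grey can, 46 mm diameter, 100 mm long including two 5 mm terminals on top; 0.17 to 0.33 kg, centre of mass at half length. Origin: centre of its flat foot; z along its axis, foot to terminals. At the start it lies in the lane, axis 31 mm above the bench, z along tray +y, foot 10 to 30 mm from far_cap. Let go on its foot edge leaning under 20 degrees it rocks upright.
- near_cap: aluminium-bottomed grey capacitor can standing in the lane, same size as the fallen one (46 mm diameter, 100 mm tall); origin at the centre of its underside, z up its axis. Stands at the terminal end of the fallen one, centred about 113 mm from the gap point (tray +y).
- far_cap: aluminium-bottomed grey capacitor can standing in the lane, same size as the fallen one (46 mm diameter, 100 mm tall); origin at the centre of its underside, z up its axis. Stands at the foot end of the fallen one, centred about 113 mm from the gap point (tray -y).
- end_cap: aluminium-bottomed grey capacitor can standing in the lane, same size as the fallen one (46 mm diameter, 100 mm tall); origin at the centre of its underside, z up its axis. Stands beyond far_cap, about 169 mm from the gap point (tray -y).
- bar: Hold-down bar: square aluminium bar 14 x 14 mm, 400 mm long along its y, 0.15 to 0.3 kg. Origin at the middle of its underside, z up. On top in its middle a black grip 70 mm long (y), 16 mm wide (x), from z = 14 to 36 mm. At the start it lies seated in both forks over the capacitors, about 8 mm above their terminals.
- relay_a: Bystander: black relay block 45 x 50 x 45 mm on the tray's rear strip, origin under its centre; leave alone.
- relay_b: Bystander: second relay like relay_a; leave alone.
- meter: Bystander: multimeter 160 x 78 x 34 mm lying on the bench to the left, origin under its centre; leave alone.
- driver: Bystander: screwdriver lying on the bench to the right, origin under its middle; leave alone.
- spool: Bystander: wire spool 68 mm diameter, 50 mm tall, origin under its centre; leave alone.

How it is judged:
On the way, in this order (a step that is already met when the one before it is completed fails the run):
1. the bar is out of its brackets, at least 60 mm from its seat (distance between bar and seat above 0.06 m), for 0.2 s.
2. the fallen capacitor stands upright on the lane floor about midway in the gap, released, while the bar is still out (angle between fallen's own z axis and vertical below 0.06 rad and x of fallen in the frame of gap between -0.007 and 0.007 m and y of fallen in the frame of gap between -0.03 and 0.03 m and z of fallen in the frame of gap between -0.003 and 0.003 m and linear speed of fallen below 0.02 m/s and contact force between the fingers and fallen below 0.2 N and distance between bar and seat above 0.06 m), for 0.3 s.
At the end, for the whole second after the job is handed in: The fallen capacitor stands terminals up (0.06 rad) on the lane floor, within 3 mm in height, 7 mm across and 30 mm along the lane of the gap site; the bar lies grip up in both brackets, within 3 mm in height, 6 mm across, 16 mm along of the seat; both at rest, other capacitors upright (angle between each of fallen, bar, near_cap, far_cap, end_cap's own z axis and vertical below 0.06 rad and x of fallen in the frame of gap between -0.007 and 0.007 m and y of fallen in the frame of gap between -0.03 and 0.03 m and z of fallen in the frame of gap between -0.003 and 0.003 m and linear speed of each of fallen, bar below 0.02 m/s and x of bar in the frame of seat between -0.006 and 0.006 m and y of bar in the frame of seat between -0.016 and 0.016 m and z of bar in the frame of seat between -0.003 and 0.003 m); the robot touches nothing.
It fails at once if another capacitor is tipped by more than 0.3 rad or shifted by more than 12 mm (angle between any of near_cap, far_cap, end_cap's own z axis and vertical above 0.3 rad or distance of any of near_cap, far_cap, end_cap from where it was at the start of the episode above 0.012 m).
It fails at once if the fallen capacitor is dropped or rammed onto the tray (contact above 60 N) (contact force between fallen and tray above 60 N).
It fails at once if a bystander (relay, meter, screwdriver, spool) is moved by more than 20 mm (distance of any of relay_a, relay_b, meter, driver, spool from where it was at the start of the episode above 0.02 m).
It also fails if it takes over 64 s, if anything falls off the work surface, if the arm or the gripper's body presses on something with over 40 N, if the wrist force passes 120 N, or if a joint passes its speed limit or range.

## Working session

There is one attempt and no reset: what is moved stays moved. The work goes in short steps, Python scripts to look and compute and a tool call to move; the robot and the scene stay as the last step left them, time stands still between calls to the robot, and variables do not carry over. Pictures are saved under pics/ and viewed, about 8 in all and at most 12, crops included, and the job is handed in when it is done.

Besides the shell and the picture viewer there is one more tool, called after "Call:" as name(argument=value, ...) on one line, values as JSON. drive_tool: Moves the arm, as the interface text tells. Its arguments: {"type":"object","properties":{"series":{"type":"array"},"force":{"type":"number"}},"required":["series"]}

```bash
mkdir -p pics; cat > h.py <<'E'
import numpy as np, cv2
from station import bot
from scipy.spatial.transform import Rotation as R
def shot(n,fn=None):
    c=bot.read_camera(n)
    if fn: cv2.imwrite('pics/'+fn,c['pixels'])
    return c
def proj(c,P):
    return cv2.projectPoints(np.float64(P).reshape(-1,1,3),c['rvec'],c['tvec'],c['camera_matrix'],np.float64(c['distortion']))[0].reshape(-1,2)
def ray(c,uv):
    d=cv2.undistortPoints(np.float64(uv).reshape(-1,1,2),c['camera_matrix'],np.float64(c['distortion'])).reshape(-1,2)
    M=cv2.Rodrigues(np.float64(c['rvec']))[0]; o=-M.T@np.ravel(c['tvec'])
    return o,np.c_[d,np.ones(len(d))]@M
def atz(c,uv,z):
    o,d=ray(c,uv); return o+d*((z-o[2])/d[:,2])[:,None]
E
python3 - <<'E'
from h import *
for n in('side','top'):
    c=shot(n,n+'0.png'); o,_=ray(c,[[320,240]]); print(n,o,_,c['camera_matrix'].tolist(),c['distortion'])
print(bot.get_obs())
E
```

```text
side [-0.09412599 -0.87246249  1.06720564] [[ 0.43379197  0.61949634 -0.65442401]] [[576.7210702049271, 0.0, 327.6302257267594], [0.0, 576.7210702049271, 243.9497120830215], [0.0, 0.0, 1.0]] [-0.15834529  0.          0.          0.          0.        ]
top [0.41640653 0.00328777 1.43512487] [[ 0.11330576 -0.01804027 -0.99357176]] [[583.2590969163224, 0.0, 310.053232023768], [0.0, 583.2590969163224, 244.42834735660355], [0.0, 0.0, 1.0]] [-0.05304113  0.          0.          0.          0.        ]
{'t': 0.1, 'q': array([-1.42009993,  0.47772197,  0.02232092,  1.55635556, -0.01149621,
        1.10931311, -0.08308181]), 'joint_vel': array([-1.41410761e-03, -2.55472623e-03, -1.51769273e-05, -3.10805052e-03,
        1.57930680e-03,  3.90302695e-04,  5.55780535e-04]), 'joint_torque': array([ 4.79190086e-03, -5.97755420e+01,  1.61399625e+00, -2.81953919e+01,
        1.28504782e-02,  4.94391716e-03,  2.40213711e-05]), 'eef_pos': array([0.17260457, 0.65199678, 0.22971823]), 'tool_rot': array([-5.03653940e-05,  1.29008010e-01,  9.91643200e-01, -8.33554366e-04]), 'contact_force': array([-0.43849875,  0.68719961, -0.76984906]), 'torque': array([-0.02304194,  0.00587249, -0.01195676]), 'gripper_width': 0.995934921878923}
```

View pics/side0.png

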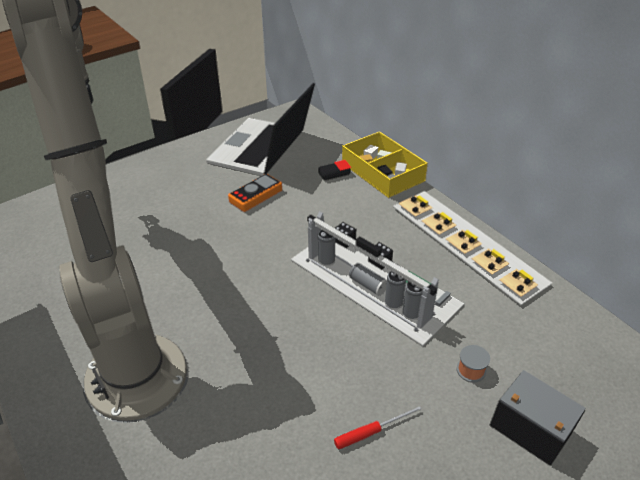

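View pics/top0.png

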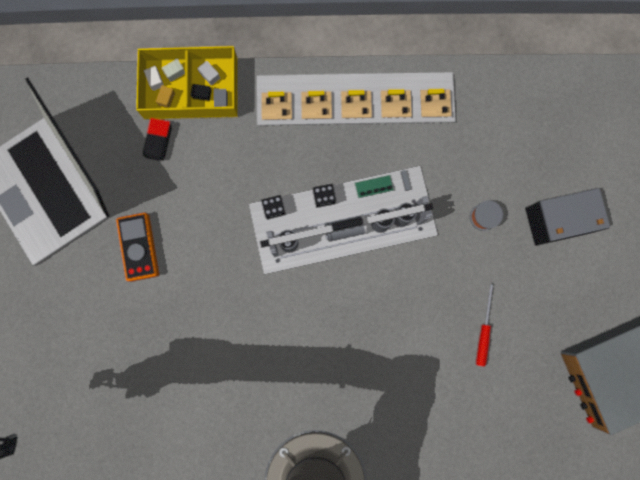

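The side view shows the tray at about (380,280), with the fallen can lying at (367,277) under the bar. The top view shows the tray corners near (249,204), (421,167), (438,236) and (264,272), with the grip at (348,229). I'll zoom in on both for the measurement.

```bash
python3 - <<'E'
from h import *
a=cv2.imread('pics/side0.png')[200:350,280:480]; b=cv2.imread('pics/top0.png')[155:285,240:450]
a=cv2.resize(a,None,fx=3.8,fy=3.8,interpolation=cv2.INTER_CUBIC)
b=cv2.resize(b,None,fx=3.8,fy=3.8,interpolation=cv2.INTER_CUBIC)
cv2.imwrite('pics/a.png',a);cv2.imwrite('pics/b.png',b)
E
```

```text
(no output)
```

View pics/a.png

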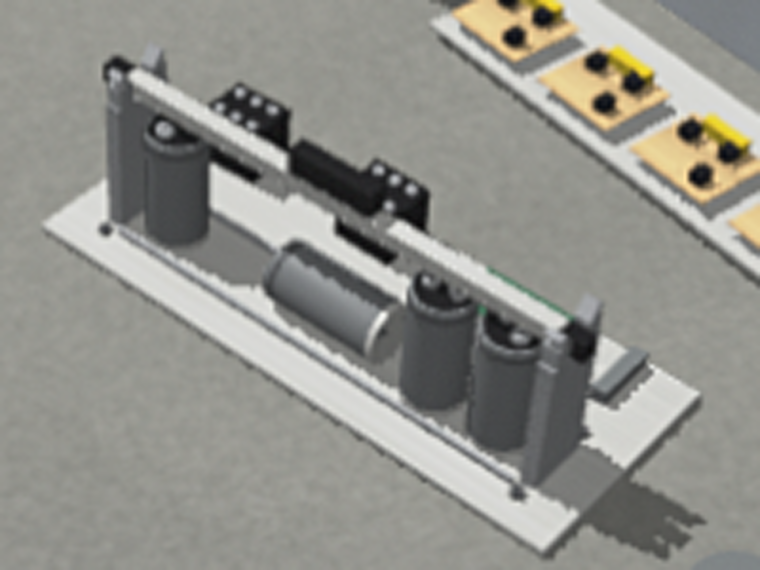

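View pics/b.png

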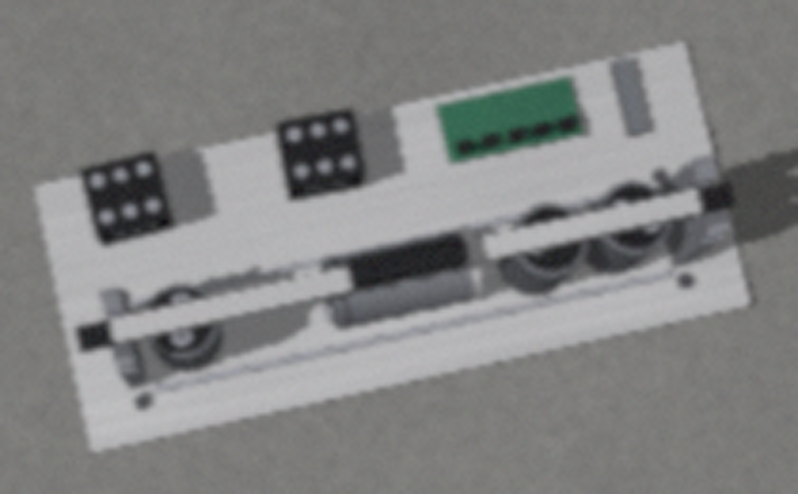

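```bash
cat >> h.py <<'E'
def T2(p,P):
    P=np.atleast_2d(np.float64(P)); c,s=np.cos(p[2]),np.sin(p[2])
    return np.c_[p[0]+c*P[:,0]-s*P[:,1],p[1]+s*P[:,0]+c*P[:,1],P[:,2]]
def un(p,off): return (np.float64(p)+.5)/3.8-.5+np.float64(off)
def tri(c1,u1,c2,u2):
    o1,d1=ray(c1,[u1]);o2,d2=ray(c2,[u2]);s=np.linalg.lstsq(np.c_[d1[0],-d2[0]],o2-o1,rcond=None)[0]
    a=o1+s[0]*d1[0];b=o2+s[1]*d2[0];return (a+b)/2,np.linalg.norm(a-b)
E
python3 - <<'E'
from h import *
from scipy.optimize import least_squares as ls
cs,ct=shot('side'),shot('top')
us=un([[43,226],[546,545],[702,397]],[280,200]); Ps=np.array([[-.06,.193,.008],[-.06,-.248,.008],[.12,-.248,.008]])
ut=un([[36,186],[685,41],[748,302],[92,450]],[240,155]); Pt=np.array([[.12,.193,.008],[.12,-.248,.008],[-.06,-.248,.008],[-.06,.193,.008]])
f=lambda p:np.r_[(proj(cs,T2(p,Ps))-us).ravel(),(proj(ct,T2(p,Pt))-ut).ravel()]
r=ls(f,[.6,0,.2],x_scale=.01);p=r.x;print(p,np.round(r.fun,1))
rt=ls(lambda p:(proj(ct,T2(p,Pt))-ut).ravel(),p,x_scale=.01);print('top only',rt.x,np.round(rt.fun,1))
inv=lambda P:(np.array([[np.cos(p[2]),np.sin(p[2])],[-np.sin(p[2]),np.cos(p[2])]])@(P[:2]-p[:2]),P[2])
for n,a,b in[('grip top ctr',(338,168),(408,262)),('bar end +y top',(116,66),(94,335)),('bar end -y',(581,328),(718,196))]:
    P,e=tri(cs,un(a,[280,200]),ct,un(b,[240,155]));print(n,P,e,inv(P))
for n,a in[('foot',(383,328)),]:
    print(n,inv(atz(cs,[un(a,[280,200])],.031)[0]))
def fx(y,x,z,w=False): 
    q=proj(cs,T2(p,[x,y,z]))[0]; return (q-[280,200])*3.8, (proj(ct,T2(p,[x,y,z]))[0]-[240,155])*3.8
for n,P in dict(near_base_front=(.113,-.023,.008),near_top=(.113,0,.1),far_top=(-.113,0,.1),far_bf=(-.113,-.023,.008),end_top=(-.169,0,.1),grip=(-.0275,0,.152)).items(): print(n,fx(*P))
E
```

```text
[ 0.59663965 -0.05996228  0.20222614] [-0.9 -1.2 -0.5  1.3 -0.1 -1.5 -0.8 -0.7  0.7 -0.8  1.7  0.1 -0.1  0.6]
top only [ 0.59621318 -0.05899924  0.20144962] [-1.2 -0.6  0.4 -0.6  1.3  0.3 -0.6  0.7]
grip top ctr [ 0.60031289 -0.08207598  0.14844004] 0.0037784953831108605 (array([-0.00084317, -0.02240084]), np.float64(0.1484400381187429))
bar end +y top [0.56093878 0.1055138  0.12853527] 0.0016469144963412266 (array([-0.00173738,  0.16927453]), np.float64(0.12853527282995736))
bar end -y [ 0.63814115 -0.26886736  0.13446844] 0.0035138675047769533 (array([-0.00130293, -0.21298359]), np.float64(0.13446843993363644))
foot (array([ 0.00408094, -0.06711039]), np.float64(0.030999999999999917))
near_base_front (array([155.46544002, 246.17325648]), array([198.68407132, 367.76788577]))
near_top (array([177.79750891, 130.97850779]), array([185.64156453, 316.75246048]))
far_top (array([441.27715928, 288.22405068]), array([547.74764991, 235.42351582]))
far_bf (array([408.16873002, 406.85503621]), array([538.35005542, 291.24698015]))
end_top (array([512.85860153, 330.98147281]), array([636.78818679, 215.44391999]))
grip (array([340.97204299, 165.74255907]), array([416.86238859, 253.70299706]))
```

The tray fit is (0.597, -0.060), yaw 0.202. The grip triangulates to within a few mm of the expected seat, with its top at 0.148 against 0.152 m. The fallen can's foot is at y ≈ -67 mm. I'll move above the bar.

Call:
drive_tool(series=[1, -43, -43, 0, 0, 0, 0, 1, -43, -43, 0, 0, 0, 0, 1, -43, -43, 0, 0, 0, 0, 1, -43, -43, 0, 0, 0, 0, 1, -43, -43, 0, 0, 0, 0, 1, -43, -43, 0, 0, 0, 0, 1, -43, -43, 0, 0, 0, 0, 1, -43, -43, 0, 0, 0, 0, 1, -43, -43, 0, 0, 0, 0, 1, -43, -43, 0, 0, 0, 0, 1, -43, -43, 0, 0, 0, 0, 1, -43, -43, 0, 0, 0, 0])

```text
t: 1.7
eef_pos: [0.5402, 0.02, 0.2308]
tool_rot: [0.0, 0.129, 0.992, 0.0]
contact_force: [-0.1, 0.4, -0.0]
gripper_width: 0.996
```

Call:
drive_tool(series=[1, -43, -44, 0, 0, 0, 0, 1, -43, -44, 0, 0, 0, 0, 1, 0, 0, 0, 0, 0, 0.16, 1, 0, 0, 0, 0, 0, 0.16, 1, 0, 0, 0, 0, 0, 0.16, 1, 0, 0, 0, 0, 0, 0.16, 1, 0, 0, 0, 0, 0, 0.16, 1, 0, 0, 0, 0, 0, 0.16, 1, 0, 0, 0, 0, 0, 0.15, 1, 0, 0, 0, 0, 0, 0])

```text
t: 2.95
eef_pos: [0.6, -0.0851, 0.2304]
tool_rot: [-0.0, 0.632, 0.775, -0.0]
contact_force: [-0.7, -0.3, 0.5]
gripper_width: 0.999
```

```bash
cat >> h.py <<'E'
p=np.array([.5966,-.0598,.2020])
def st():
    o=bot.get_obs(); q=o['tool_rot']; r=R.from_quat(np.r_[q[1:],q[0]]); M=r.as_matrix()
    c,s=np.cos(p[2]),np.sin(p[2]); Q=np.array([[c,s,0],[-s,c,0],[0,0,1]])
    L=Q@(o['eef_pos']-[p[0],p[1],0])
    print('t',o['t'],'tcp',o['eef_pos'].round(4),'tray mm',(L*1e3).round(1),'w',o['gripper_width'].__round__(3),'F',o['contact_force'].round(1),'q',o['q'].round(2))
    print('tool axes in tray (cols)\n',(Q@M).round(3)); return L*1e3,Q@M
E
python3 - <<'E'
from h import *
st(); c=shot('side')['pixels'][150:350,250:500]; d=shot('top')['pixels'][150:300,230:450]
cv2.imwrite('pics/c.png',np.vstack([cv2.resize(c,(500,400)),cv2.resize(d,(500,340))])[:600] if 0 else np.hstack([cv2.resize(c,(400,320),interpolation=3),cv2.resize(d,(400,320),interpolation=3)]))
E
```

```text
t 2.95 tcp [ 0.6    -0.0851  0.2304] tray mm [ -1.8 -25.5 230.4] w 0.999 F [-0.7 -0.3  0.5] q [-0.48  0.43  0.69  1.76 -0.31  1.06  0.53]
tool axes in tray (cols)
 [[-0.002  1.    -0.001]
 [ 1.     0.002 -0.   ]
 [-0.    -0.001 -1.   ]]
```

View pics/c.png

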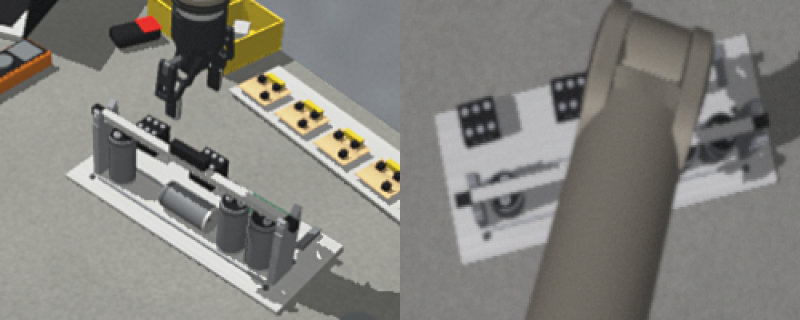

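The side view shows the open gripper above the grip, grip at about (190,150) in the crop. Tool x is tray y, and tool y is tray x. I'll descend, close and lift.

Call:
drive_tool(series=[1, 0, 1.5, 20, 0, 0, 0, 1, 0, 0, 24, 0, 0, 0, 1, 0, 0, 22, 0, 0, 0, 1, 0, 0, 18, 0, 0, 0, -1, 0, 0, 0, 0, 0, 0, -1, 0, 0, 0, 0, 0, 0, -1, 0, 0, 0, 0, 0, 0, -1, 0, 0, 0, 0, 0, 0, -1, 0, 0, 0, 0, 0, 0, -1, 0, 0, 0, 0, 0, 0, -1, 0, 0, 0, 0, 0, 0], force=60)

```text
t: 4.42
eef_pos: [0.6021, -0.0852, 0.1475]
tool_rot: [0.0, 0.632, 0.775, 0.001]
contact_force: [-1.4, -0.1, 6.6]
gripper_width: 0.158
```

```bash
python3 -c "
from h import *
st()"
```

```text
t 4.425 tcp [ 0.6021 -0.0852  0.1475] tray mm [  0.3 -25.9 147.5] w 0.158 F [-1.4 -0.1  6.6] q [-0.43  0.53  0.64  1.83 -0.39  0.91  0.59]
tool axes in tray (cols)
 [[-0.     1.     0.001]
 [ 1.     0.    -0.   ]
 [-0.     0.001 -1.   ]]
```

Call:
drive_tool(series=[-1, 0, 0, -10, 0, 0, 0, -1, 0, 0, -15, 0, 0, 0, -1, 0, 0, -25, 0, 0, 0, -1, 0, 0, -25, 0, 0, 0, -1, 0, 0, -15, 0, 0, 0, -1, 0, 0, 0, 0, 0, 0, -1, 0, 0, 0, 0, 0, 0])

```text
t: 5.3
eef_pos: [0.601, -0.0849, 0.2358]
tool_rot: [-0.001, 0.632, 0.775, -0.0]
contact_force: [-1.1, 0.2, -2.2]
gripper_width: 0.156
```

```bash
python3 - <<'E'
from h import *
st(); c=shot('side')['pixels'][130:350,240:500]
cv2.imwrite('pics/d.png',cv2.resize(c,None,fx=2.5,fy=2.5,interpolation=3))
E
```

```text
t 5.3 tcp [ 0.601  -0.0849  0.2358] tray mm [ -0.7 -25.4 235.8] w 0.156 F [-1.1  0.2 -2.2] q [-0.48  0.43  0.7   1.75 -0.31  1.08  0.52]
tool axes in tray (cols)
 [[-0.     1.    -0.001]
 [ 1.     0.     0.   ]
 [ 0.    -0.001 -1.   ]]
```

View pics/d.png

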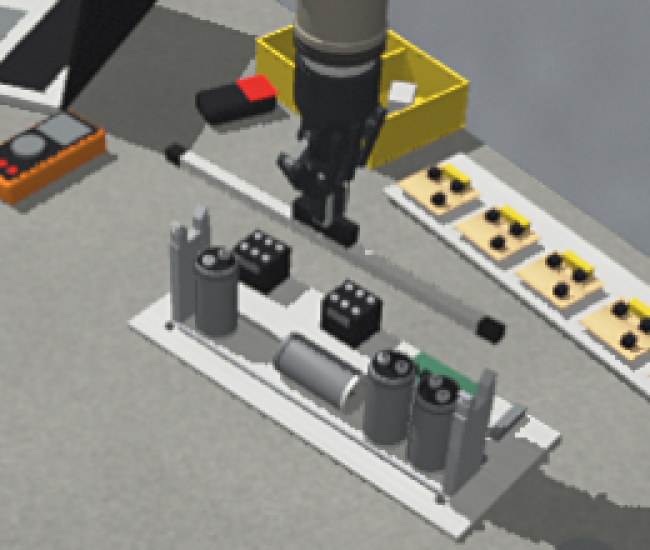

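```bash
python3 - <<'E'
from h import *
c=shot('side')
for P in [(0,.1725,.211),(0,-.2275,.211),(0,.113,.1),(0,-.113,.1),(0,-.169,.1)]: print(P,(proj(c,T2(p,P))[0]-[240,130])*2.5)
o,d=ray(c,(np.array([[168,154],[497,330],[352,393],[216,260],[391,363]]))/2.5+[240,130])
inv=lambda P:T2([0,0,-p[2]],P-[p[0],p[1],0])
for i in range(2): 
  # intersect with plane tray x=0 (assume)
  dd=inv(np.array([p[0],p[1],0])+d[i]); oo=inv(o); s=-oo[0,0]/dd[0,0]; print('end in x=0 plane',oo+s*dd)
for i,z in((2,.031),(3,.095),(4,.095)): print(inv(o+d[i]*((z-o[2])/d[i,2])))
E
```

```text
(0, 0.1725, 0.211) [173.62168441 151.26658403]
(0, -0.2275, 0.211) [504.51807134 335.66337741]
(0, 0.113, 0.1) [216.86612506 261.09052377]
(0, -0.113, 0.1) [390.15590022 364.55585424]
(0, -0.169, 0.1) [437.23624333 392.69049625]
end in x=0 plane [[0.         0.18060036 0.20359606]]
end in x=0 plane [[ 0.         -0.21929621  0.21257309]]
[[ 0.00129145 -0.07075023  0.031     ]]
[[0.00502146 0.11883711 0.095     ]]
[[ 0.00660299 -0.10947652  0.095     ]]
```

The bar is out and close to level (about 9 mm over 400 mm). The caps are undisturbed: the near_cap top is at (216,260) and the far_cap top at (391,363), both as predicted. I'll set the bar down on the bench in front.

Call:
drive_tool(series=[-1, 0, -30, 0, 0, 0, 0, -1, 0, -40, 0, 0, 0, 0, -1, 0, -40, 0, 0, 0, 0, -1, 0, -20, 0, 0, 0, 0, -1, 0, 0, 30, 0, 0, 0, -1, 0, 0, 50, 0, 0, 0, -1, 0, 0, 50, 0, 0, 0, -1, 0, 0, 40, 0, 0, 0, -1, 0, 0, 20, 0, 0, 0, -1, 0, 0, 6, 0, 0, 0, -1, 0, 0, 4, 0, 0, 0, -1, 0, 0, 0, 0, 0, 0])

```text
t: 6.9
eef_pos: [0.4747, -0.1113, 0.0371]
tool_rot: [0.0, 0.632, 0.775, 0.0]
contact_force: [-0.1, -0.6, -2.1]
gripper_width: 0.155
```

```bash
python3 -c "
from h import *
st()"
```

```text
t 6.9 tcp [ 0.4747 -0.1113  0.0371] tray mm [-129.7  -26.    37.1] w 0.155 F [-0.1 -0.6 -2.1] q [-0.33  0.53  0.54  2.17 -0.51  0.57  0.79]
tool axes in tray (cols)
 [[-0.     1.     0.001]
 [ 1.     0.    -0.   ]
 [-0.     0.001 -1.   ]]
```

Call:
drive_tool(series=[-1, 0, 0, 2, 0, 0, 0, -1, 0, 0, 2, 0, 0, 0, -1, 0, 0, 1, 0, 0, 0, -1, 0, 0, 0, 0, 0, 0])

```text
t: 7.4
eef_pos: [0.4742, -0.1112, 0.0316]
tool_rot: [-0.0, 0.632, 0.775, 0.0]
contact_force: [0.2, -0.1, -2.1]
gripper_width: 0.153
```

Call:
drive_tool(series=[-0.6, 0, 0, 0, 0, 0, 0, -0.2, 0, 0, 0, 0, 0, 0, 0.5, 0, 0, -1, 0, 0, 0, 1, 0, 0, 0, 0, 0, 0, 1, 0, 0, 0, 0, 0, 0, 1, 0, 0, 0, 0, 0, 0, 1, 0, 0, -25, 0, 0, 0, 1, 0, 0, -55, 0, 0, 0, 1, 0, 0, -60, 0, 0, 0, 1, 0, 0, -50, 0, 0, 0])

```text
t: 8.65
eef_pos: [0.4742, -0.1114, 0.2246]
tool_rot: [0.0, 0.632, 0.775, 0.0]
contact_force: [-0.5, 1.1, -0.0]
gripper_width: 1.004
```

```bash
python3 - <<'E'
from h import *
st(); c=shot('side')['pixels'][170:380,240:500]
cv2.imwrite('pics/e.png',cv2.resize(c,None,fx=2.5,fy=2.5,interpolation=3))
E
```

```text
t 8.65 tcp [ 0.4742 -0.1114  0.2246] tray mm [-130.3  -26.   224.6] w 1.004 F [-0.5  1.1 -0. ] q [-0.59  0.21  0.81  2.04 -0.19  0.96  0.51]
tool axes in tray (cols)
 [[ 0.001  1.     0.001]
 [ 1.    -0.001 -0.   ]
 [-0.     0.001 -1.   ]]
```

View pics/e.png

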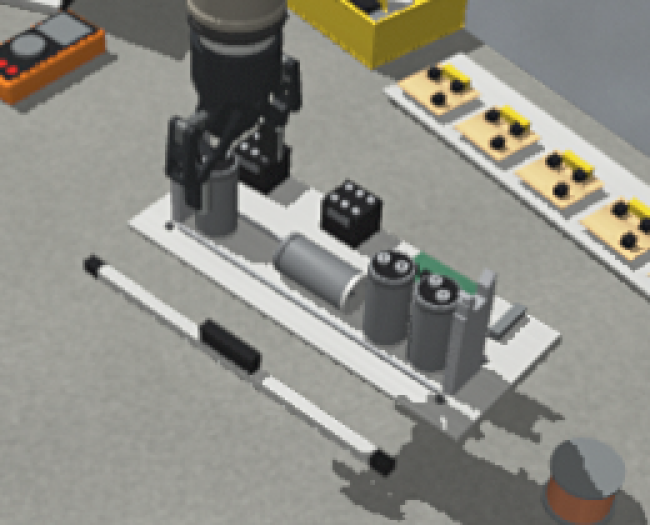

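The bar lies grip up on the bench, from (95,265) to (380,462). The fallen can is clear, foot rim at (350,292). Next I'll tilt the tool back towards near_cap (-34°) and move to the start of the approach.

Call:
drive_tool(series=[1, 0, 0, 0, 0, -0.15, 0, 1, 0, 0, 0, 0, -0.15, 0, 1, 0, 0, 0, 0, -0.15, 0, 1, 0, 0, 0, 0, -0.145, 0, 1, 30, 32.5, 3, 0, 0, 0, 1, 30, 32.5, 3, 0, 0, 0, 1, 30, 32.5, 3, 0, 0, 0, 1, 29, 32.5, 2, 0, 0, 0, 1, 0, 0, 0, 0, 0, 0, 1, 0, 0, 0, 0, 0, 0])

```text
t: 9.95
eef_pos: [0.5824, 0.0044, 0.1468]
tool_rot: [0.227, 0.605, 0.74, -0.186]
contact_force: [0.7, -0.1, 0.5]
gripper_width: 1.004
```

```bash
python3 - <<'E'
from h import *
L,M=st(); print('to approach', M.T@(np.array([0,66,149])-L),'to grasp',M.T@(np.array([0,-6.3,41.5])-L))
c=shot('side')['pixels'][130:340,240:500]
cv2.imwrite('pics/f.png',cv2.resize(c,None,fx=2.5,fy=2.5,interpolation=3))
E
```

```text
t 9.95 tcp [0.5824 0.0044 0.1468] tray mm [ -1.   65.7 146.8] w 1.004 F [ 0.7 -0.1  0.5] q [-0.98  0.6   0.74  1.95  0.27  0.82 -0.31]
tool axes in tray (cols)
 [[ 0.     1.    -0.001]
 [ 0.828 -0.001 -0.561]
 [-0.561 -0.001 -0.828]]
to approach [-1.0410842   1.03101296 -2.00662698] to grasp [ -0.56048701   1.22413493 127.54364021]
```

View pics/f.png

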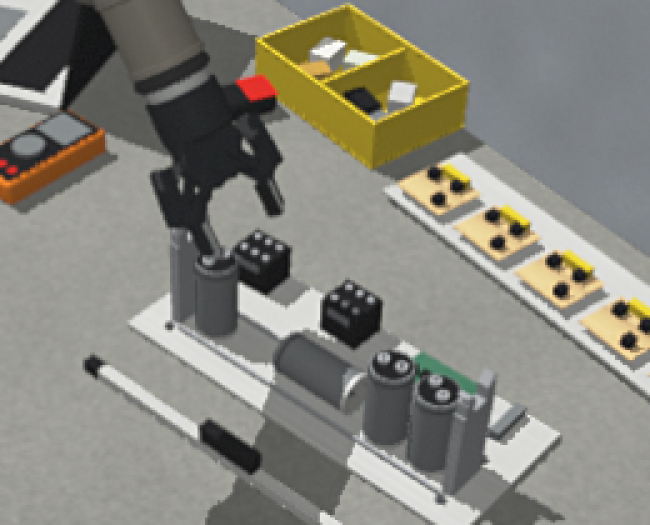

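The tilted, open gripper is lined up with the fallen can, with near_cap below the fingers at (215,262) untouched. I'll advance along the tool axis.

Call:
drive_tool(series=[1, 0, 1, 30, 0, 0, 0, 1, 0, 0, 35, 0, 0, 0, 1, 0, 0, 30, 0, 0, 0, 1, 0, 0, 20, 0, 0, 0, 1, 0, 0, 12, 0, 0, 0, 1, 0, 0, 0, 0, 0, 0], force=50)

```text
t: 10.75
eef_pos: [0.5978, -0.065, 0.0418]
tool_rot: [0.227, 0.605, 0.74, -0.186]
contact_force: [0.1, 0.5, 0.2]
gripper_width: 1.004
```

Call:
drive_tool(series=[0.3, 0, 0, 0, 0, 0, 0, -0.1, 0, 0, 0, 0, 0, 0, -1, 0, 0, 0, 0, 0, 0, -1, 0, 0, 0, 0, 0, 0, -1, 0, 0, 0, 0, 0, 0, -1, 0, 0, 0, 0, 0, 0])

```text
t: 11.5
eef_pos: [0.6008, -0.0623, 0.0431]
tool_rot: [0.228, 0.604, 0.741, -0.183]
contact_force: [-0.4, 4.9, 10.9]
gripper_width: 0.423
```

```bash
python3 - <<'E'
from h import *
L,M=st(); print('to grasp',M.T@(np.array([0,-6.3,41.5])-L))
c=shot('side')['pixels'][130:340,240:500]
cv2.imwrite('pics/g.png',cv2.resize(c,None,fx=2.5,fy=2.5,interpolation=3))
E
```

```text
t 11.5 tcp [ 0.6008 -0.0623  0.0431] tray mm [ 3.7 -3.3 43.1] w 0.423 F [-0.4  4.9 10.9] q [-0.81  0.78  0.68  1.99  0.25  0.56 -0.29]
tool axes in tray (cols)
 [[-0.     1.     0.005]
 [ 0.829  0.003 -0.56 ]
 [-0.56   0.004 -0.829]]
to grasp [-1.56710275 -3.66633638  2.9383066 ]
```

View pics/g.png

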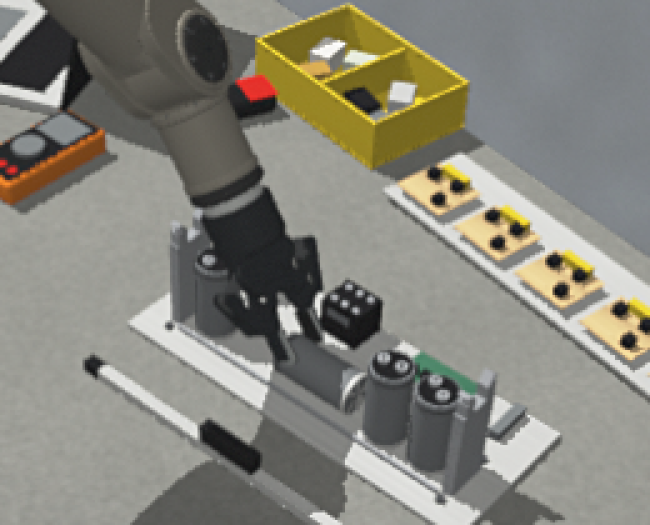

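The jaws have the can: opening 0.423, held across the barrel at (320,360) in the crop. The arm settled at x = +3.7, so before placing I'll check the lane's x using the visible front lip in the first images.

```bash
python3 - <<'E'
from h import *
cs,ct=shot('side'),shot('top')
inv=lambda P:(T2([0,0,-p[2]],P-[p[0],p[1],0])*1e3).round(1)
A=cv2.imread('pics/side0.png',0).astype(float);B=cv2.imread('pics/top0.png',0).astype(float)
for nm,c,I in(('side',cs,A),('top',ct,B)):
    for z in (.011,):
        prof=[]; xs=np.arange(-.064,-.015,.001)
        for x in xs:
            P=T2(p,[[x,y,z] for y in np.linspace(-.06,.06,61)]); uv=proj(c,P).astype(np.float32)
            prof.append(cv2.remap(I.astype(np.float32),uv[:,:1],uv[:,1:],1).mean())
        print(nm,list(zip((xs*1e3).round().astype(int).tolist(),np.round(prof).astype(int).tolist())))
E
```

```text
side [(-64, 158), (-63, 177), (-62, 194), (-61, 207), (-60, 214), (-59, 217), (-58, 216), (-57, 215), (-56, 215), (-55, 214), (-54, 215), (-53, 215), (-52, 215), (-51, 216), (-50, 216), (-49, 216), (-48, 215), (-47, 215), (-46, 214), (-45, 214), (-44, 214), (-43, 214), (-42, 215), (-41, 216), (-40, 217), (-39, 217), (-38, 216), (-37, 211), (-36, 201), (-35, 187), (-34, 168), (-33, 150), (-32, 138), (-31, 134), (-30, 141), (-29, 155), (-28, 171), (-27, 186), (-26, 199), (-25, 208), (-24, 214), (-23, 216), (-22, 212), (-21, 205), (-20, 194), (-19, 181), (-18, 168), (-17, 159), (-16, 152)]
top [(-64, 123), (-63, 126), (-62, 132), (-61, 143), (-60, 156), (-59, 166), (-58, 173), (-57, 177), (-56, 179), (-55, 180), (-54, 180), (-53, 181), (-52, 182), (-51, 183), (-50, 183), (-49, 184), (-48, 184), (-47, 183), (-46, 183), (-45, 182), (-44, 182), (-43, 181), (-42, 180), (-41, 180), (-40, 181), (-39, 181), (-38, 182), (-37, 182), (-36, 180), (-35, 177), (-34, 172), (-33, 166), (-32, 159), (-31, 155), (-30, 154), (-29, 156), (-28, 160), (-27, 167), (-26, 173), (-25, 178), (-24, 181), (-23, 182), (-22, 180), (-21, 176), (-20, 169), (-19, 157), (-18, 143), (-17, 130), (-16, 119)]
```

The lip and front edge agree with the tray frame to about 1 mm, so the lane centre is at x ≈ -0.5. I'll lift and start turning.

Call:
drive_tool(series=[-1, -3, 0, -4, 0, 0, 0, -1, -9, 0, -13, 0, 0, 0, -1, -11, -2, -16, 0, 0, 0, -1, -11, -2, -16, 0, 0, 0, -1, 0, 0, 0, 0, 0.1, 0, -1, 0, 0, 0, 0, 0.15, 0, -1, 0, 0, 0, 0, 0.15, 0, -1, 0, 0, 0, 0, 0.15, 0, -1, 0, 0, 0, 0, 0.15, 0, -1, 0, 0, 0, 0, 0.15, 0, -1, 0, 0, 0, 0, 0.15, 0, -1, 0, 0, 0, 0, 0, 0])

```text
t: 13.15
eef_pos: [0.5939, -0.0711, 0.1009]
tool_rot: [-0.155, 0.622, 0.757, 0.126]
contact_force: [-0.3, -2.2, -2.1]
gripper_width: 0.421
```

Call:
drive_tool(series=[-1, 0, 0, 0, 0, 0.15, 0, -1, 0, 0, 0, 0, 0.15, 0, -1, 0, 0, 0, 0, 0.13, 0, -1, 0, 0, 0, 0, 0, 0, -1, 0, 0, 0, 0, 0, 0])

```text
t: 13.78
eef_pos: [0.5947, -0.0637, 0.1019]
tool_rot: [-0.313, 0.577, 0.71, 0.255]
contact_force: [-0.2, 0.8, -1.9]
gripper_width: 0.421
```

```bash
python3 - <<'E'
from h import *
L,M=st()
c=shot('side')['pixels'][130:340,240:500]
cv2.imwrite('pics/i.png',cv2.resize(c,None,fx=2.5,fy=2.5,interpolation=3))
E
```

```text
t 13.775 tcp [ 0.5947 -0.0637  0.1019] tray mm [ -2.6  -3.5 101.9] w 0.421 F [-0.2  0.8 -1.9] q [ 0.37  0.79 -0.02  1.6  -0.69  1.34  0.92]
tool axes in tray (cols)
 [[-0.002  1.    -0.002]
 [ 0.674  0.003  0.739]
 [ 0.739  0.    -0.674]]
```

View pics/i.png

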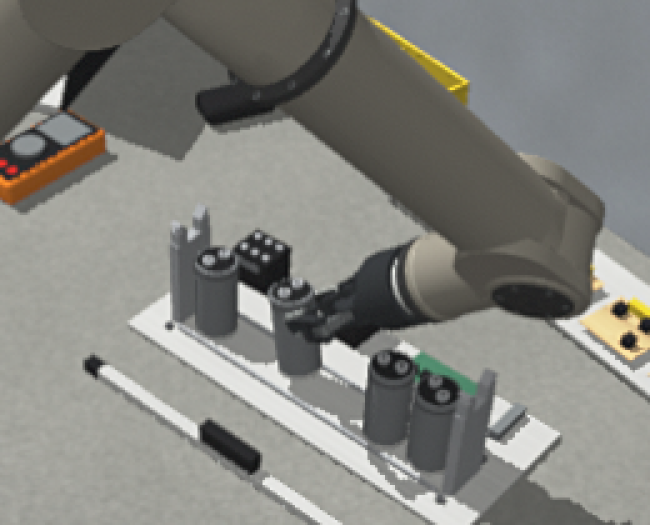

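The can is held almost upright at (295,325) in the crop, with its top leaning about 8° towards +y. The neighbours are untouched and the body is clear of far_cap. I'll turn a bit more, shift along the lane and come down partway.

Call:
drive_tool(series=[-1, 0, 0, 0, 0, 0.03, 0, -1, 0, 0, 0, 0, 0.03, 0, -1, 0, 1, 8, 0, 0, 0, -1, 0, 1, 8, 0, 0, 0, -1, 0, 0, 8, 0, 0, 0, -1, 0, 0, 0, 0, 0, 0, -1, 0, 0, 0, 0, 0, 0])

```text
t: 14.7
eef_pos: [0.5928, -0.047, 0.0863]
tool_rot: [-0.335, 0.57, 0.699, 0.274]
contact_force: [-0.4, -0.1, -2.2]
gripper_width: 0.415
```

```bash
cat >> h.py <<'E'
def foot(L,M):
    f=L+M@[-47.7,0,46.8]; a=M@[.829,0,-.56]; lean=np.arctan2(np.hypot(a[0],a[1]),a[2])
    print('foot',f.round(1),'lean deg',np.degrees(lean).round(1),'axis',a.round(3),'low edge z',(f[2]-23*np.sin(lean)).round(1))
    print('1mm down in tool',(M.T@[0,0,-1]).round(3)); return f
E
python3 -c "
from h import *
foot(*st())"
```

```text
t 14.7 tcp [ 0.5928 -0.047   0.0863] tray mm [-1.1 13.3 86.3] w 0.415 F [-0.4 -0.1 -2.2] q [ 0.38  0.83 -0.05  1.6  -0.72  1.34  0.95]
tool axes in tray (cols)
 [[-0.     1.     0.   ]
 [ 0.626 -0.     0.78 ]
 [ 0.78   0.    -0.626]]
foot [-1.1 20.  19.8] lean deg 4.7 axis [-0.     0.082  0.997] low edge z 17.9
1mm down in tool [-0.78  -0.     0.626]
```

Call:
drive_tool(series=[-1, -2, 0.5, 1.6, 0, 0, 0, -1, -2, 0, 1.6, 0, 0, 0, -1, -1.5, 0, 1.2, 0, 0, 0, -1, 0, 0, 0, 0, 0, 0, -1, -0.8, 0, 0.6, 0, 0, 0, -1, 0, 0, 0, 0, 0, 0])

```text
t: 15.45
eef_pos: [0.5943, -0.0475, 0.0821]
tool_rot: [-0.335, 0.569, 0.698, 0.276]
contact_force: [-3.0, -5.6, 17.6]
gripper_width: 0.423
```

Call:
drive_tool(series=[-1, -0.8, 0, 0.6, 0, 0, 0, -1, 0, 0, 0, 0, 0, 0])

```text
t: 15.7
eef_pos: [0.5945, -0.0476, 0.0819]
tool_rot: [-0.335, 0.569, 0.698, 0.276]
contact_force: [-2.3, -7.1, 21.7]
gripper_width: 0.422
```

Call:
drive_tool(series=[-1, -0.8, 0, 0.6, 0, 0, 0, -1, 0, 0, 0, 0, 0, 0])

```text
t: 15.95
eef_pos: [0.5947, -0.0478, 0.0817]
tool_rot: [-0.335, 0.569, 0.698, 0.276]
contact_force: [-3.1, -8.0, 25.6]
gripper_width: 0.419
```

```bash
python3 -c "
from h import *
foot(*st())"
```

```text
t 15.95 tcp [ 0.5947 -0.0478  0.0817] tray mm [ 0.5 12.1 81.7] w 0.419 F [-3.1 -8.  25.6] q [ 0.38  0.84 -0.05  1.6  -0.73  1.34  0.95]
tool axes in tray (cols)
 [[-0.003  1.     0.003]
 [ 0.622 -0.001  0.783]
 [ 0.783  0.004 -0.622]]
foot [ 0.8 19.1 15.3] lean deg 4.4 axis [-0.004  0.077  0.997] low edge z 13.5
1mm down in tool [-0.783 -0.004  0.622]
```

There's contact at an estimated low-edge height of 13.5 mm, but the floor is at 8 mm. Either the foot is on a lip (top at 13 mm) or my foot station is off by 5 mm. I'll relieve the load and look closely.

Call:
drive_tool(series=[-1, 2, 0, -1.6, 0, 0, 0, -1, 1.6, 0, -1.2, 0, 0, 0, -1, 0, 0, 0, 0, 0, 0])

```text
t: 16.32
eef_pos: [0.5939, -0.0472, 0.0825]
tool_rot: [-0.335, 0.57, 0.698, 0.275]
contact_force: [-0.9, -3.0, 8.9]
gripper_width: 0.417
```

```bash
python3 - <<'E'
from h import *
L,M=st(); f=foot(L,M); a=M@[.829,0,-.56]
c=shot('side'); I=c['pixels']
def zoom(I,x0,y0,w,h,s,pts):
    J=cv2.resize(I[y0:y0+h,x0:x0+w],None,fx=s,fy=s,interpolation=cv2.INTER_CUBIC)
    for P,col in pts:
        uv=(proj(c,P)-[x0,y0]+.5)*s
        for u in uv: cv2.circle(J,tuple(int(v) for v in u),1,col,-1)
    return J
th=np.linspace(0,2*np.pi,60)[:,None]
def ring(f,a,r):
    e1=np.array([1,0,0.]);e2=np.cross(a,e1); return T2(p,(f+r*(np.cos(th)*e1+np.sin(th)*e2))/1e3)
lips=[(T2(p,[[x,y,.013] for y in np.linspace(-.09,.09,60)]),(0,255,255)) for x in(-.031,-.027)]
now=zoom(I,335,205,65,90,6,[(ring(f,a,23),(0,0,255)),(ring(f+95*a,a,23),(255,0,0))]+lips)
I0=cv2.imread('pics/side0.png')
y=np.array([0,1.,0]); F=np.array([3.,-69,31])
old=zoom(I0,335,250,65,45,6,[(ring(F,y,23),(0,0,255)),(ring(F+95*y,y,23),(255,0,0))])
old=cv2.copyMakeBorder(old,0,540-old.shape[0],0,0,0)
cv2.imwrite('pics/j.png',np.hstack([now,old]))
E
```

```text
t 16.325 tcp [ 0.5939 -0.0472  0.0825] tray mm [-0.2 12.9 82.5] w 0.417 F [-0.9 -3.   8.9] q [ 0.38  0.84 -0.05  1.6  -0.72  1.34  0.95]
tool axes in tray (cols)
 [[-0.001  1.     0.001]
 [ 0.625 -0.001  0.781]
 [ 0.781  0.002 -0.625]]
foot [-0.1 19.6 16. ] lean deg 4.6 axis [-0.002  0.081  0.997] low edge z 14.1
1mm down in tool [-0.781 -0.002  0.625]
```

View pics/j.png

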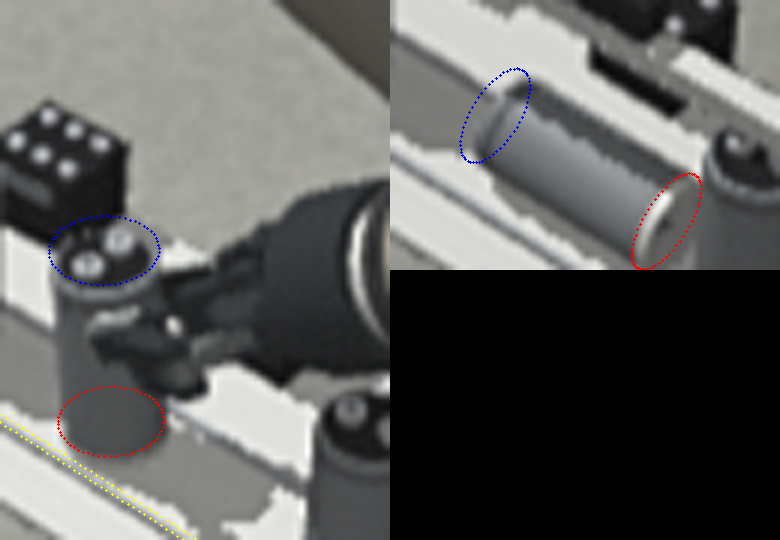

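The overlay shows the can where I expected it, at most 2–3 mm lower, with its bottom at (115,460) and the lip line just below. The contact moment will tell whether the load is at the side (lip) or at the +y edge (floor).

Call:
drive_tool(series=[-1, 1.6, 0, -1.2, 0, 0, 0, -1, 1.6, 0, -1.2, 0, 0, 0, -1, 0, 0, 0, 0, 0, 0])

```text
t: 16.75
eef_pos: [0.593, -0.0466, 0.0844]
tool_rot: [-0.335, 0.57, 0.698, 0.273]
contact_force: [1.0, -0.6, -1.6]
gripper_width: 0.418
```

```bash
cat >> h.py <<'E'
def ft():
    o=bot.get_obs(); c,s=np.cos(p[2]),np.sin(p[2]); Q=np.array([[c,s,0],[-s,c,0],[0,0,1]])
    print('F tray',(Q@o['contact_force']).round(2),'tau tray',(Q@o['torque']).round(3))
E
python3 -c "
from h import *
foot(*st());ft()"
```

```text
t 16.75 tcp [ 0.593  -0.0466  0.0844] tray mm [-0.8 13.7 84.4] w 0.418 F [ 1.  -0.6 -1.6] q [ 0.38  0.84 -0.05  1.6  -0.72  1.34  0.95]
tool axes in tray (cols)
 [[ 0.     1.    -0.   ]
 [ 0.626  0.     0.78 ]
 [ 0.78  -0.    -0.626]]
foot [-0.9 20.3 17.9] lean deg 4.7 axis [0.    0.082 0.997] low edge z 16.1
1mm down in tool [-0.78   0.     0.626]
F tray [ 0.82 -0.74 -1.6 ] tau tray [-1.166  0.041  0.043]
```

Call:
drive_tool(series=[-1, -1.6, 0, 1.2, 0, 0, 0, -1, -1.6, 0, 1.2, 0, 0, 0, -1, -0.8, 0, 0.6, 0, 0, 0, -1, 0, 0, 0, 0, 0, 0])

```text
t: 17.25
eef_pos: [0.5938, -0.0471, 0.0822]
tool_rot: [-0.336, 0.569, 0.698, 0.275]
contact_force: [-1.6, -4.3, 12.0]
gripper_width: 0.419
```

```bash
python3 -c "
from h import *
foot(*st());ft()"
```

```text
t 17.25 tcp [ 0.5938 -0.0471  0.0822] tray mm [-0.3 13.  82.2] w 0.419 F [-1.6 -4.3 12. ] q [ 0.38  0.84 -0.05  1.6  -0.72  1.34  0.95]
tool axes in tray (cols)
 [[-0.001  1.     0.001]
 [ 0.624 -0.     0.782]
 [ 0.782  0.002 -0.624]]
foot [-0.1 19.8 15.7] lean deg 4.5 axis [-0.002  0.079  0.997] low edge z 13.9
1mm down in tool [-0.782 -0.002  0.624]
F tray [-2.47 -3.92 12.05] tau tray [0.839 0.477 0.493]
```

Solving for the contact point gives about +20 mm in x, so the foot edge is sitting on the rear lip. I'll shift -3 mm across the lane and try again.

Call:
drive_tool(series=[-1, 1.6, 0, -1.2, 0, 0, 0, -1, 1.6, 0, -1.2, 0, 0, 0, -1, 0, -3, 0, 0, 0, 0, -1, 0, 0, 0, 0, 0, 0, -1, -1.6, 0, 1.2, 0, 0, 0, -1, -1.6, 0, 1.2, 0, 0, 0, -1, -0.8, 0, 0.6, 0, 0, 0, -1, 0, 0, 0, 0, 0, 0])

```text
t: 18.25
eef_pos: [0.5913, -0.0479, 0.0819]
tool_rot: [-0.335, 0.569, 0.698, 0.275]
contact_force: [-1.8, -4.8, 15.5]
gripper_width: 0.418
```

```bash
python3 -c "
from h import *
foot(*st());ft()"
```

```text
t 18.25 tcp [ 0.5913 -0.0479  0.0819] tray mm [-2.8 12.7 81.9] w 0.418 F [-1.8 -4.8 15.5] q [ 0.38  0.84 -0.05  1.6  -0.72  1.33  0.96]
tool axes in tray (cols)
 [[-0.002  1.     0.002]
 [ 0.624 -0.     0.782]
 [ 0.782  0.003 -0.624]]
foot [-2.6 19.6 15.5] lean deg 4.5 axis [-0.003  0.079  0.997] low edge z 13.7
1mm down in tool [-0.782 -0.003  0.624]
F tray [-2.73 -4.29 15.52] tau tray [1.331 0.323 0.334]
```

Combining the y and z moments to remove the noisy Fx gives a contact x of about 2–5 mm in both tests, at the same height each time. That means the +y foot edge is on the floor and my foot station was about 5 mm off. I'll ease the load, drop the grip force and open slowly.

Call:
drive_tool(series=[-1, 0, 1, 0, 0, 0, 0, -1, 1.2, 0, -1.0, 0, 0, 0, -1, 0, 0, 0, 0, 0, 0, -1, 0, 0, 0, 0, 0, 0], force=20)

```text
t: 18.75
eef_pos: [0.5915, -0.0478, 0.0822]
tool_rot: [-0.336, 0.57, 0.698, 0.274]
contact_force: [-1.5, -3.9, 9.7]
gripper_width: 0.425
```

```bash
python3 - <<'E'
from h import *
foot(*st());ft()
c=shot('side'); cv2.imwrite('pics/k.png',c['pixels'])
# silhouette test: column-mean intensity profile down the can's near side vs far_cap's, foot row
g=cv2.cvtColor(c['pixels'],cv2.COLOR_BGR2GRAY).astype(np.float32)
for nm,x,y in(('fallen',-2,20),('far',0,-113),('near',0,113)):
    for xx in (-20,-23):pass
    base=proj(c,T2(p,[[x/1e3,y/1e3,.008]]))[0]
    for du in(-2,0,2):
        u=base[0]+du; rows=np.arange(base[1]-4,base[1]+22,1)
        v=cv2.remap(g,np.full((len(rows),1),u,np.float32),rows.astype(np.float32)[:,None],1).ravel()
        print(nm,base.round(1),du,v.round().astype(int).tolist())
E
```

```text
t 18.75 tcp [ 0.5915 -0.0478  0.0822] tray mm [-2.6 12.8 82.2] w 0.425 F [-1.5 -3.9  9.7] q [ 0.38  0.84 -0.05  1.6  -0.72  1.34  0.95]
tool axes in tray (cols)
 [[-0.001  1.     0.001]
 [ 0.624 -0.     0.781]
 [ 0.781  0.001 -0.624]]
foot [-2.6 19.6 15.7] lean deg 4.6 axis [-0.001  0.08   0.997] low edge z 13.8
1mm down in tool [-0.781 -0.001  0.624]
F tray [-2.26 -3.49  9.69] tau tray [0.453 0.405 0.359]
fallen [352.3 277.2] -2 [80, 80, 80, 80, 79, 80, 79, 80, 93, 119, 148, 170, 155, 151, 201, 227, 227, 225, 225, 227, 226, 225, 226, 225, 203, 152]
fallen [352.3 277.2] 0 [80, 79, 79, 80, 79, 80, 79, 77, 84, 110, 128, 150, 171, 158, 149, 195, 227, 228, 225, 225, 226, 227, 225, 225, 227, 216]
fallen [352.3 277.2] 2 [78, 78, 79, 79, 78, 78, 77, 76, 86, 111, 122, 130, 148, 176, 173, 149, 173, 219, 228, 225, 225, 226, 226, 226, 225, 227]
far [393. 302.] -2 [77, 77, 79, 78, 78, 79, 78, 76, 77, 90, 118, 143, 190, 147, 124, 211, 236, 233, 156, 131, 135, 137, 131, 128, 137, 144]
far [393. 302.] 0 [79, 78, 77, 79, 78, 78, 78, 78, 76, 77, 109, 129, 212, 210, 167, 124, 191, 233, 159, 129, 132, 135, 137, 134, 131, 127]
far [393. 302.] 2 [78, 78, 76, 77, 76, 77, 76, 75, 74, 76, 108, 121, 129, 145, 191, 180, 136, 189, 233, 184, 138, 132, 134, 136, 135, 167]
near [326.7 260.4] -2 [79, 78, 79, 79, 78, 78, 77, 79, 97, 135, 181, 201, 178, 159, 188, 221, 226, 224, 223, 224, 225, 226, 226, 225, 203, 158]
near [326.7 260.4] 0 [78, 77, 76, 76, 76, 76, 76, 80, 96, 118, 131, 162, 198, 185, 155, 171, 213, 227, 224, 223, 224, 226, 227, 226, 227, 215]
near [326.7 260.4] 2 [74, 74, 74, 74, 74, 74, 72, 79, 99, 118, 129, 145, 185, 214, 197, 159, 159, 199, 224, 225, 223, 224, 226, 226, 226, 227]
```

The can's foot edge sits 5.6 px above the lip line, against 5.2–5.9 px for the two standing cans. So it is on the floor. I'll release.

Call:
drive_tool(series=[-1, 0.8, 0, -0.7, 0, 0, 0, -1, 0, 0, 0, 0, 0, 0, -0.1, 0, 0, 0, 0, 0, 0, 0.05, 0, 0, 0, 0, 0, 0, 0.2, 0, 0, 0, 0, 0, 0, 0.4, 0, 0, 0, 0, 0, 0, 0.7, 0, 0, 0, 0, 0, 0, 1, 0, 0, 0, 0, 0, 0, 1, 0, 0, 0, 0, 0, 0, 1, 0, 0, 0, 0, 0, 0, 1, 0, 0, 0, 0, 0, 0])

```text
t: 20.18
eef_pos: [0.5913, -0.0474, 0.0814]
tool_rot: [-0.335, 0.57, 0.698, 0.274]
contact_force: [0.3, -0.1, 0.4]
gripper_width: 0.997
```

```bash
python3 - <<'E'
from h import *
st();ft()
c=shot('side'); a=c['pixels'];cv2.imwrite('pics/l.png',a)
g=cv2.cvtColor(a,cv2.COLOR_BGR2GRAY).astype(np.float32)
for nm,x,y in(('fallen',0,18),('near',0,113),('far',0,-113)):
    for z in (20,35,85,97):
        b=proj(c,T2(p,[[x/1e3,y/1e3,z/1e3]]))[0]; cols=np.arange(-14,15)
        v=cv2.remap(g,(b[0]+cols).astype(np.float32)[:,None],np.full((29,1),b[1],np.float32),1).ravel()
        print(nm,z,b.round(1),v.round().astype(int).tolist())
E
```

```text
t 20.175 tcp [ 0.5913 -0.0474  0.0814] tray mm [-2.7 13.2 81.4] w 0.997 F [ 0.3 -0.1  0.4] q [ 0.38  0.84 -0.05  1.6  -0.72  1.33  0.95]
tool axes in tray (cols)
 [[ 0.     1.     0.   ]
 [ 0.626 -0.     0.78 ]
 [ 0.78   0.    -0.626]]
F tray [ 0.23 -0.17  0.43] tau tray [-0.795  0.004  0.005]
fallen 20 [353.6 273.9] [166, 138, 133, 135, 131, 109, 91, 85, 80, 78, 79, 81, 80, 65, 46, 41, 44, 43, 42, 44, 45, 51, 94, 160, 152, 120, 147, 191, 217]
fallen 35 [353.8 269.8] [132, 133, 133, 135, 132, 108, 92, 66, 43, 39, 38, 42, 42, 42, 42, 38, 35, 35, 38, 40, 39, 39, 39, 46, 57, 61, 58, 54, 51]
fallen 85 [354.4 255.5] [227, 226, 226, 229, 197, 126, 102, 117, 113, 92, 78, 75, 64, 50, 40, 41, 49, 59, 68, 84, 94, 92, 78, 76, 82, 73, 58, 48, 38]
fallen 97 [354.6 252. ] [223, 223, 225, 228, 197, 151, 96, 48, 66, 149, 174, 151, 174, 158, 88, 48, 41, 42, 40, 37, 36, 57, 122, 199, 229, 230, 235, 176, 82]
near 20 [326.7 257.2] [87, 99, 116, 129, 136, 104, 86, 83, 80, 79, 79, 77, 78, 78, 76, 75, 74, 72, 70, 68, 63, 64, 101, 118, 110, 108, 127, 165, 198]
near 35 [326.7 253. ] [87, 88, 87, 88, 87, 79, 
[... 267 characters left out ...]
 87, 86, 86, 82, 108, 94, 64, 85, 116, 132, 120, 86, 52, 41, 41, 40, 40, 40, 50, 75, 107, 81, 62, 70, 77, 78, 74, 73]
far 20 [393.4 298.7] [225, 224, 224, 224, 228, 187, 106, 80, 74, 76, 78, 79, 79, 78, 78, 78, 77, 77, 76, 73, 71, 69, 67, 68, 71, 71, 73, 74, 75]
far 35 [393.9 294.6] [228, 228, 227, 228, 231, 180, 85, 68, 74, 77, 77, 77, 78, 79, 78, 78, 77, 76, 75, 74, 73, 70, 66, 74, 97, 75, 71, 75, 74]
far 85 [395.6 280.3] [224, 223, 224, 228, 205, 121, 63, 67, 78, 79, 68, 54, 43, 36, 32, 30, 31, 33, 35, 41, 54, 68, 74, 74, 86, 86, 59, 45, 46]
far 97 [396.  276.7] [224, 223, 223, 227, 235, 111, 79, 48, 27, 26, 30, 36, 37, 29, 27, 38, 83, 112, 97, 102, 110, 52, 34, 62, 56, 72, 118, 104, 100]
```

Released. The left silhouette edge sits at the same offset low and high on the can, as it does on the standing ones, so it is vertical. I'll retreat along the tool axis, go up and return to vertical.

Call:
drive_tool(series=[1, 0, 0, -10, 0, 0, 0, 1, 0, 0, -30, 0, 0, 0, 1, 0, 0, -40, 0, 0, 0, 1, 0, 0, -40, 0, 0, 0, 1, 24, 0, -19, 0, 0, 0, 1, 24, 0, -19, 0, 0, 0, 1, 0, 0, 0, 0, -0.18, 0, 1, 0, 0, 0, 0, -0.18, 0, 1, 0, 0, 0, 0, -0.18, 0, 1, 0, 0, 0, 0, -0.18, 0, 1, 0, 0, 0, 0, -0.18, 0, 1, 0, 0, 0, 0, 0, 0])

```text
t: 21.72
eef_pos: [0.6104, -0.1312, 0.2192]
tool_rot: [0.002, 0.628, 0.778, -0.0]
contact_force: [-0.9, 1.5, -0.3]
gripper_width: 0.996
```

```bash
python3 - <<'E'
from h import *
L,M=st(); print('to above bar',M.T@(np.array([-130,-26,150])-L), 'tilt',np.arctan2(M[1,2],-M[2,2]))
c=shot('side'); a=c['pixels'];cv2.imwrite('pics/m.png',a)
g=cv2.cvtColor(a,cv2.COLOR_BGR2GRAY).astype(np.float32)
for nm,y in(('fallen',18),('near',113),('far',-113)):
    for z in (25,50,80,95):
        b=proj(c,T2(p,[[0,y/1e3,z/1e3]]))[0]; cols=np.arange(-14,15)
        v=cv2.remap(g,(b[0]+cols).astype(np.float32)[:,None],np.full((29,1),b[1],np.float32),1).ravel()
        print(nm,z,b.round(1),v.round().astype(int).tolist())
t=shot('top'); cv2.imwrite('pics/mt.png',t['pixels'])
E
```

```text
t 21.725 tcp [ 0.6104 -0.1312  0.2192] tray mm [ -0.8 -72.7 219.2] w 0.996 F [-0.9  1.5 -0.3] q [-0.04  0.41  0.21  1.71 -0.09  1.03  0.4 ]
tool axes in tray (cols)
 [[-0.01   1.     0.002]
 [ 1.     0.01  -0.003]
 [-0.003  0.002 -1.   ]]
to above bar [  48.1856976  -128.87176519   68.82077667] tilt -0.0027911208275168188
fallen 25 [353.6 272.5] [128, 127, 129, 130, 127, 107, 90, 85, 81, 78, 77, 77, 77, 77, 77, 76, 74, 73, 71, 69, 66, 60, 81, 128, 166, 192, 211, 221, 223]
fallen 50 [354.  265.5] [130, 129, 129, 131, 133, 100, 88, 85, 83, 79, 76, 77, 78, 76, 76, 76, 75, 74, 71, 70, 65, 55, 84, 223, 226, 223, 222, 222, 222]
fallen 80 [354.3 256.9] [196, 217, 226, 229, 204, 128, 79, 79, 96, 108, 102, 105, 106, 107, 104, 102, 102, 99, 100, 105, 82, 61, 86, 170, 226, 226, 230, 190, 78]
fallen 95 [354.5 252.5] [221, 221, 222, 226, 190, 145, 105, 58, 62, 131, 166, 153, 166, 145, 79, 43, 39, 41, 40, 39, 40, 63, 115, 186, 225, 225, 230, 174, 76]
near 25 [326.7 255.8] [85, 85, 89, 98, 113, 93, 83, 82, 79, 77, 76, 77, 77, 76, 75, 74, 73, 71, 69, 66, 63, 59, 81, 112, 133, 160, 193, 218, 224]
nea
[... 318 characters left out ...]
5, 80, 104, 114, 89, 71, 80, 88, 81, 56, 39, 38, 40, 39, 38, 42, 66, 101, 107, 68, 46, 56, 70, 78, 81, 80]
far 25 [393.6 297.4] [221, 220, 221, 224, 229, 177, 107, 85, 84, 82, 78, 76, 77, 77, 77, 76, 76, 75, 73, 72, 71, 68, 65, 65, 79, 90, 91, 87, 84]
far 50 [394.4 290.4] [128, 140, 185, 227, 227, 180, 97, 84, 84, 82, 79, 76, 76, 77, 77, 77, 76, 75, 74, 73, 71, 68, 67, 74, 97, 104, 94, 108, 118]
far 80 [395.4 281.7] [220, 222, 223, 224, 219, 165, 90, 76, 77, 82, 90, 101, 106, 94, 90, 91, 91, 94, 99, 103, 103, 89, 75, 65, 87, 117, 105, 72, 60]
far 95 [395.9 277.3] [222, 222, 221, 224, 230, 122, 133, 104, 49, 37, 39, 41, 41, 40, 39, 49, 99, 141, 147, 154, 145, 66, 63, 109, 68, 64, 103, 86, 79]
```

The fallen can is upright at y ≈ 18 mm, matching near and far. Next I'll go above the bar and re-grip it.

Call:
drive_tool(series=[1, 16, -43, 0, 0, 0.003, 0.01, 1, 16, -43, 0, 0, 0, 0, 1, 15.5, -43, 0, 0, 0, 0, 1, 0, 0, 50, 0, 0, 0, 1, 0, 0, 50, 0, 0, 0, 1, 0, 0, 45, 0, 0, 0, 1, 0, 0, 25, 0, 0, 0, 1, 0, 0, 0, 0, 0, 0, 1, 0, 0, 0, 0, 0, 0], force=60)

```text
t: 22.95
eef_pos: [0.4749, -0.1186, 0.0484]
tool_rot: [0.001, 0.637, 0.771, -0.0]
contact_force: [0.1, -0.2, 0.1]
gripper_width: 0.999
```

```bash
python3 - <<'E'
from h import *
L,M=st(); print('to grasp',M.T@(np.array([-130,-26,33])-L), 'tilt',np.arctan2(M[1,2],-M[2,2]))
# bar ends and yaw from the last top/side pictures: dark ends along predicted axis
c=shot('side'); g=cv2.cvtColor(cv2.imread('pics/m.png'),cv2.COLOR_BGR2GRAY).astype(np.float32)
for y in (120,60,-110,-180):
    P=T2(p,[[x/1e3,y/1e3,.014] for x in range(-150,-110,2)]); uv=proj(c,P).astype(np.float32)
    print('x scan -150.. step2 at y',y,cv2.remap(g,uv[:,:1],uv[:,1:],1).ravel().round().astype(int).tolist())
P=T2(p,[[-.13,y/1e3,.014] for y in range(-240,190,5)]); uv=proj(c,P).astype(np.float32)
print('y scan -240 step 5',cv2.remap(g,uv[:,:1],uv[:,1:],1).ravel().round().astype(int).tolist())
E
```

```text
t 22.95 tcp [ 0.4749 -0.1186  0.0484] tray mm [-131.   -33.1   48.4] w 0.999 F [ 0.1 -0.2  0.1] q [-0.02  0.45  0.16  2.14 -0.13  0.56  0.43]
tool axes in tray (cols)
 [[ 0.012  1.     0.001]
 [ 1.    -0.012 -0.002]
 [-0.002  0.001 -1.   ]]
to grasp [ 7.18857468  0.89520522 15.37262936] tilt -0.0021274978956860604
x scan -150.. step2 at y 120 [155, 139, 118, 119, 127, 157, 195, 222, 225, 223, 224, 223, 219, 192, 165, 157, 158, 161, 161, 161]
x scan -150.. step2 at y 60 [156, 143, 126, 118, 126, 154, 192, 219, 226, 224, 224, 225, 209, 180, 164, 158, 159, 159, 159, 159]
x scan -150.. step2 at y -110 [156, 146, 129, 121, 118, 139, 190, 227, 227, 226, 227, 225, 214, 185, 158, 152, 155, 159, 162, 161]
x scan -150.. step2 at y -180 [162, 145, 128, 120, 123, 150, 196, 224, 223, 221, 223, 225, 218, 186, 162, 156, 156, 159, 161, 161]
y scan -240 step 5 [158, 151, 151, 44, 38, 40, 38, 75, 222, 223, 222, 222, 223, 223, 224, 224, 224, 225, 225, 226, 226, 226, 226, 226, 227, 227, 227, 226, 226, 226, 226, 227, 226, 227, 183, 131, 126, 35, 23, 26, 29, 26, 25, 26, 24, 25, 27, 26, 28, 24, 24, 54, 164, 227, 223, 223, 223, 223, 223, 223, 224, 223, 223, 223, 223, 223, 224, 223, 224, 225, 223, 225, 224, 224, 224, 224, 225, 224, 229, 196, 60, 38, 38, 77, 155, 161]
```

The bar lies at x ≈ -131, y ≈ -26, with zero yaw in the tray frame. I'll line up, grip and lift.

Call:
drive_tool(series=[1, 7, 0.5, 0, 0, 0.002, -0.012, 1, 0, 0, 8, 0, 0, 0, 1, 0, 0, 7.5, 0, 0, 0, 1, 0, 0, 0, 0, 0, 0, -0.3, 0, 0, 0, 0, 0, 0, -1, 0, 0, 0, 0, 0, 0, -1, 0, 0, 0, 0, 0, 0, -1, 0, 0, 0, 0, 0, 0, -1, 0, 0, 0, 0, 0, 0, -1, 0, 0, 0, 0, 0, 0, -1, 0, 0, 0, 0, 0, 0])

```text
t: 24.38
eef_pos: [0.4735, -0.1105, 0.0323]
tool_rot: [0.0, 0.631, 0.775, 0.0]
contact_force: [-0.5, 0.7, 6.3]
gripper_width: 0.154
```

```bash
python3 -c "
from h import *
st();ft()"
```

```text
t 24.375 tcp [ 0.4735 -0.1105  0.0323] tray mm [-130.7  -25.    32.3] w 0.154 F [-0.5  0.7  6.3] q [-0.02  0.48  0.15  2.16 -0.14  0.52  0.44]
tool axes in tray (cols)
 [[-0.002  1.     0.   ]
 [ 1.     0.002  0.   ]
 [ 0.     0.    -1.   ]]
F tray [-0.29  0.82  6.34] tau tray [ 0.098  0.325 -0.041]
```

Call:
drive_tool(series=[-1, 0, 0, -15, 0, 0, 0.002, -1, 0, 0, -40, 0, 0, 0, -1, 0, 0, -50, 0, 0, 0, -1, 0, 0, -50, 0, 0, 0, -1, 0, 0, -30, 0, 0, 0, -1, 0, 30, 0, 0, 0, 0, -1, 0, 40, 0, 0, 0, 0, -1, -1, 40, 0, 0, 0, 0, -1, 0, 20, 0, 0, 0, 0, -1, 0, 0, 0, 0, 0, 0, -1, 0, 0, 0, 0, 0, 0])

```text
t: 25.75
eef_pos: [0.5999, -0.0859, 0.2171]
tool_rot: [-0.0, 0.632, 0.775, -0.0]
contact_force: [-0.1, -0.8, -2.3]
gripper_width: 0.152
```

```bash
python3 - <<'E'
from h import *
L,M=st();ft(); print('to above seat',M.T@(np.array([-.4,-26.5,170])-L), 'tilt',np.arctan2(M[1,2],-M[2,2]))
c=shot('side'); cv2.imwrite('pics/n.png',c['pixels']); g=cv2.cvtColor(c['pixels'],cv2.COLOR_BGR2GRAY).astype(np.float32)
zb=L[2]-31.9
for y in (150,100,-120,-200):
    P=T2(p,[[L[0]/1e3,y/1e3,(zb+dz)/1e3] for dz in range(-30,45,3)]); uv=proj(c,P).astype(np.float32)
    print('z scan -30 step3 at y',y,cv2.remap(g,uv[:,:1],uv[:,1:],1).ravel().round().astype(int).tolist())
E
```

```text
t 25.75 tcp [ 0.5999 -0.0859  0.2171] tray mm [ -2.  -26.2 217.1] w 0.152 F [-0.1 -0.8 -2.3] q [-0.12  0.38  0.21  1.75 -0.09  1.02  0.32]
tool axes in tray (cols)
 [[ 0.001  1.    -0.001]
 [ 1.    -0.001  0.   ]
 [ 0.    -0.001 -1.   ]]
F tray [-0.25 -0.76 -2.34] tau tray [-0.01   0.063  0.056]
to above seat [-0.29523592  1.67544574 47.05083848] tilt 2.5365334903446618e-05
z scan -30 step3 at y 150 [163, 164, 163, 164, 165, 166, 164, 155, 142, 128, 126, 151, 201, 228, 229, 228, 179, 129, 159, 165, 163, 161, 159, 141, 111]
z scan -30 step3 at y 100 [162, 164, 163, 162, 163, 164, 161, 151, 136, 126, 122, 152, 204, 225, 224, 224, 212, 182, 165, 163, 162, 162, 162, 161, 159]
z scan -30 step3 at y -120 [156, 158, 158, 157, 155, 153, 145, 134, 128, 119, 118, 123, 132, 133, 133, 135, 142, 154, 162, 161, 158, 156, 156, 158, 159]
z scan -30 step3 at y -200 [157, 156, 158, 157, 157, 158, 151, 119, 92, 79, 73, 76, 95, 121, 132, 133, 137, 149, 158, 159, 157, 155, 155, 154, 153]
```

The bar is level and above the forks. I'll lower it into the mouths.

Call:
drive_tool(series=[-1, 0, 1.5, 20, 0, 0, 0, -1, 0, 0, 20, 0, 0, 0, -1, 0, 0, 10, 0, 0, 0, -1, 0, 0, 6, 0, 0, 0, -1, 0, 0, 5, 0, 0, 0, -1, 0, 0, 0, 0, 0, 0])

```text
t: 26.55
eef_pos: [0.6025, -0.0851, 0.156]
tool_rot: [-0.0, 0.632, 0.775, 0.0]
contact_force: [0.6, 0.3, -1.4]
gripper_width: 0.152
```

```bash
python3 -c "
from h import *
st();ft()"
```

```text
t 26.55 tcp [ 0.6025 -0.0851  0.156 ] tray mm [  0.7 -26.  156. ] w 0.152 F [ 0.6  0.3 -1.4] q [-0.11  0.45  0.19  1.8  -0.11  0.9   0.33]
tool axes in tray (cols)
 [[ 0.  1. -0.]
 [ 1. -0.  0.]
 [ 0. -0. -1.]]
F tray [ 0.67  0.18 -1.36] tau tray [-0.065 -0.006  0.034]
```

No jam. I'll lower the last 8 mm in small steps.

Call:
drive_tool(series=[-1, 0, -0.5, 3, 0, 0, 0, -1, 0, 0, 2, 0, 0, 0, -1, 0, 0, 1.5, 0, 0, 0, -1, 0, 0, 1, 0, 0, 0, -1, 0, 0, 0.5, 0, 0, 0, -1, 0, 0, 0, 0, 0, 0])

```text
t: 27.3
eef_pos: [0.6021, -0.0852, 0.1484]
tool_rot: [0.0, 0.632, 0.775, 0.0]
contact_force: [-1.3, 1.1, 3.5]
gripper_width: 0.147
```

Call:
drive_tool(series=[-1, 0, 0, 1, 0, 0, 0, -1, 0, 0, 0, 0, 0, 0])

```text
t: 27.55
eef_pos: [0.6023, -0.0851, 0.1483]
tool_rot: [0.0, 0.632, 0.775, 0.0]
contact_force: [-4.3, 1.2, 9.8]
gripper_width: 0.156
```

```bash
python3 -c "
from h import *
st();ft()"
```

```text
t 27.55 tcp [ 0.6023 -0.0851  0.1483] tray mm [  0.5 -26.  148.3] w 0.156 F [-4.3  1.2  9.8] q [-0.11  0.46  0.19  1.81 -0.11  0.88  0.34]
tool axes in tray (cols)
 [[ 0.     1.     0.001]
 [ 1.    -0.     0.   ]
 [ 0.     0.001 -1.   ]]
F tray [-4.    2.01  9.85] tau tray [0.374 0.915 0.002]
```

It is seated, with contact at TCP z 148.3 against the expected 148. I'll release and rise.

Call:
drive_tool(series=[-1, 0, 0, -0.8, 0, 0, 0, -0.5, 0, 0, 0, 0, 0, 0, -0.2, 0, 0, 0, 0, 0, 0, 0.3, 0, 0, 0, 0, 0, 0, 1, 0, 0, 0, 0, 0, 0, 1, 0, 0, 0, 0, 0, 0, 1, 0, 0, -20, 0, 0, 0, 1, 0, 0, -40, 0, 0, 0, 1, 0, 0, -50, 0, 0, 0, 1, 0, 0, -50, 0, 0, 0, 1, 0, 0, 0, 0, 0, 0])

```text
t: 28.92
eef_pos: [0.6043, -0.0857, 0.3126]
tool_rot: [0.003, 0.632, 0.775, 0.003]
contact_force: [0.5, -0.2, -0.1]
gripper_width: 0.997
```

```bash
python3 - <<'E'
from h import *
L,M=st();ft()
c=shot('side')
pts=T2(p,[[0,y/1e3,.13] for y in (172.5,-227.5)]);print('expected bar ends', (proj(c,pts)-[250,150]+.5)*3)
cv2.imwrite('pics/o.png',cv2.resize(c['pixels'][150:345,250:500],None,fx=3,fy=3,interpolation=3))
E
```

```text
t 28.925 tcp [ 0.6043 -0.0857  0.3126] tray mm [  2.4 -26.9 312.6] w 0.997 F [ 0.5 -0.2 -0.1] q [-0.13  0.3   0.22  1.64 -0.07  1.2   0.3 ]
tool axes in tray (cols)
 [[ 0.     1.     0.009]
 [ 1.    -0.    -0.002]
 [-0.002  0.009 -1.   ]]
F tray [ 0.45 -0.25 -0.11] tau tray [0.015 0.046 0.005]
expected bar ends [[181.48625071 198.51611438]
 [562.48362078 422.12462847]]
```

View pics/o.png

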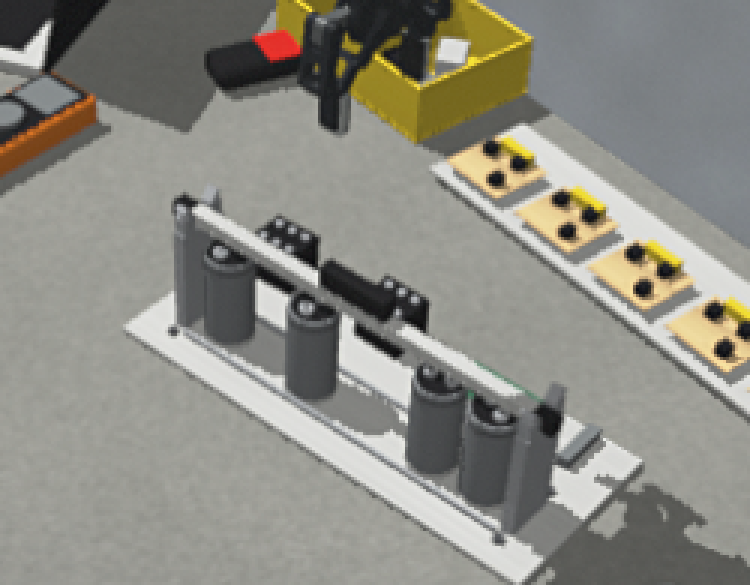

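All four cans stand upright, the fallen one at (312,345). The bar lies in both forks grip up, ends at (180,203) and (552,417). I'll compare the bar numerically with the first image, then hand in.

```bash
python3 - <<'E'
from h import *
a=cv2.imread('pics/side0.png',0).astype(np.float32); b=cv2.cvtColor(shot('side')['pixels'],cv2.COLOR_BGR2GRAY).astype(np.float32)
for n,(x,y,w,h) in dict(endP=(303,208,24,24),endM=(418,272,24,24),mid=(352,232,46,30),near=(316,245,20,20),far=(384,275,22,28),relay=(340,218,16,16)).items():
    A=a[y-5:y+h+5,x-5:x+w+5]; r=cv2.matchTemplate(A,b[y:y+h,x:x+w],cv2.TM_CCOEFF_NORMED); _,m,_,l=cv2.minMaxLoc(r); print(n,'shift px',l[0]-5,l[1]-5,'corr',round(m,3))
E
```

```text
endP shift px 0 0 corr 0.978
endM shift px 0 0 corr 0.88
mid shift px 0 0 corr 0.742
near shift px 0 0 corr 0.999
far shift px 0 0 corr 0.815
relay shift px 0 0 corr 0.996
```

```bash
python3 -c "
from h import *
print(bot.hand_in())"
```

```text
the job is handed in; nothing more can be done
None
```

I finished the job and handed it in at about 29 s. The hand-in gives no verdict, so the results below are from my own checks.

**What I did:** I lifted the bar out and laid it on the bench in front of the tray. I then gripped the fallen can with the tool tilted 34°, turned it about 85° in the air, and set its foot edge down gently near y ≈ +19 mm. When released it rocked upright. Finally I picked the bar up again and laid it back in both forks, grip up.

**Last checks:**
- **Fallen can:** it stands upright. Its outline is vertical like the standing cans, at about y = +18 mm and within 1–3 mm of the lane centre.
- **Bar:** it touched down at tool height 148.3 mm (148 expected). Both ends and the grip matched the first image with no whole-pixel shift (a pixel is about 2 mm), though the middle and -y end matched less cleanly (0.74 and 0.88).
- **Neighbours:** near_cap and the relay I checked did not shift. far_cap showed no shift either, but its match was only fair (0.82). I only checked end_cap, the other relay and the remaining bystanders by eye.
- **Robot:** it ended about 165 mm above the bar, touching nothing.

**What disagreed:**
- My estimate of the can's foot height was about 5.5 mm too high, so the floor contact came early and at first looked like contact with the lip. The contact moments and the foot-to-lip spacing in the image both showed it was the floor. Contact readings there peaked at about 26 N.
- The arm settled 3.7 mm to one side when it gripped the can. I corrected for that before placing it.

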